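# Seat the fuse carriers and hold the reset

### The job

Push both round fuse carriers (red and grey) on top of the bench supply unit fully home. Then take the screwdriver from its wooden stand, reach its blade down through the yellow-collared hole in the unit's top and press the recessed reset button all the way down; finish while still gripping the screwdriver and holding the button down with it. Do not press the test button in the blue-collared hole, and leave the oil bottle, tape measure and tin where they stand.

Things in the scene. Friction and masses are not known exactly. Their poses are not given: they have to be found in the camera images.
- supply_unit: grey bench power supply, fixed box 130 x 170 mm, flat top panel 66 mm above the bench; origin at the centre of its underside, x to its back (display and terminals on the -x face), z up. On top, (x, y) in mm: red carrier (0, 55), grey carrier (0, 0), yellow-collared reset hole (30, -50), blue-collared test hole (-30, -50). Stands to the robot's right or left, the tool stand on the other side
- red_carrier (a joint): red fuse carrier, a round cap 24 mm across that slides straight down; 0 = popped right up (top 12 mm above the panel), 0.008 = fully home (top 4 mm above the panel, hard stop). Held by about 6 N of friction: it stays where it is pushed. Starts between 0 and 0.003
- grey_carrier (a joint): grey fuse carrier, the same as the red one
- red_carrier_top (a point): centre of the red carrier's top face (moves with it)
- grey_carrier_top (a point): centre of the grey carrier's top face (moves with it)
- reset_button (a joint): yellow reset button, 15 mm disc at the bottom of the yellow-collared hole, its top 25 mm below the panel (28 mm below the collar's rim); 0 = up, 0.008 = all the way down (stop). Spring: starts to move at 2.5 N, 6.5 N all the way down, springs back when released
- test_button (a joint): blue test button, the same, in the blue-collared hole; must stay up
- reset_mouth (a point): centre of the yellow-collared hole, at the collar's rim, 3 mm above the panel; the hole is round, 17 mm across, straight down; collar 27 mm outside diameter
- test_mouth (a point): centre of the blue-collared hole, at the collar's rim; same sizes
- tool_stand: wooden block 64 x 64 mm on an 80 x 80 mm foot, fixed, 100 mm high, with one 9 mm upright hole at its centre that holds the screwdriver; origin at the centre of its underside, z up
- screwdriver: loose screwdriver, about 90 g, upright, blade down in the stand, the handle's shoulder on the stand's top. Black and red handle 88 mm long, 26 x 24 mm thick, its top 188 mm above the bench; steel shank 6 mm thick, 88 mm long. Own x runs towards the blade (down), y across the handle's 26 mm, z across its 24 mm. Origin at the shoulder, 12 mm off the tool's axis (which is at z = +12 mm)
- screwdriver_tip (a point): end of the blade, on the tool's axis, 88.5 mm below the shoulder
- screwdriver_grip (a point): middle of the handle, on the tool's axis, 44 mm above the shoulder
- oil_bottle: yellow oil bottle with black nozzle, 36 mm across, 117 mm high, standing loose; origin at the centre of its underside
- tape_measure: black tape measure, 49 x 54 x 29 mm, loose; origin at the centre of its underside
- badge_tin: small cream round tin, 36 mm across, 14 mm high, loose; origin at the centre of its underside

How it is judged:
By the outcome, as a careful person would: the job done as asked, in the order asked, and still so for the second after the job is handed in, while the arm keeps its last pose, push and grip.
It also fails if it takes over 64 s, if anything falls off the work surface, if the arm or the gripper's body presses on something with over 40 N, if the wrist force passes 120 N, or if a joint passes its speed limit or range.

### The arm

A 6-joint arm with a two-finger parallel gripper is mounted at the origin on a cart in front of the work surface, level with it; the furniture and walls round the work are solid. World frame = base frame: x ahead of the robot, y to its left, z up, the work surface at z = 0. Lengths are in m, angles in degrees, forces in N, time in s.
With the tool pointing down it reaches from about 0.275 to 0.875 m from the base axis. Payload 12.5 kg.
Tool frame: the origin (TCP) lies at the centre of the arm's flange, where the gripper is bolted on; the fingertips stand 173 mm ahead of it and the grasp point (between the pads) lies 155 mm ahead of it; z points along the fingers, y is the line along which they close (so a half turn about z gives the same grasp; the last joint's range is limited). The gripper opens to 85 mm and grips with 20 to 120 N. Pads are 22 mm wide; open, the fingers measure 114 mm over their backs; the gripper's body (76 mm by 85 mm) begins 54 mm behind the grasp point. The pads swing forward as they close: fully open they stand 13 mm farther back than shut.
Start: joints at [65.856, 20.094, 94.641, -0, 65.266, -4.847], TCP at [0.182, 0.519, 0.405] pointing down, gripper open.
Joint ranges: [-157.81, 157.81], [-45, 120.19], [0.68, 151.7], [-89.99, 269.99], [4.06, 180], [-164.3, 164.3]. Speed limits (degrees/s): [127.2, 127.2, 159.86, 180, 180, 180].

### API

Orientations are given as [roll, pitch, yaw] about the fixed x, y, z axes, in that order (R = Rz(yaw) Ry(pitch) Rx(roll)).
In Python, from station import * gives the robot as it stands.
- The arm moves only by the shell command python3 -m crank 'ROWS'. ROWS is a JSON object of lists of equal length, an entry for each row: "slide": the shift along the tool's x, y, z in m, a list of three; "spin": the turn about the tool's z in rad; "claw": the finger opening in m, from 0 to 0.0854. In form: {"slide": [[dx, dy, dz], ...], "spin": [spin, ...], "claw": [claw, ...]}. A call has exactly 8 rows; each row is the pose to reach, as a shift and turn from the pose commanded when the call began, along the tool's axes at that moment; what a row does not reach only later rows make up. A row lasts 1/8 s, in which the tool goes at most 62.5 mm and 10.7 degrees, less where a joint would pass 70% of its speed; a pose out of reach is approached as far as the arm can. A call with a gripper value outside its range is refused whole. The fingers move at their own pace and stop on an object; the grip force is fixed at half the most. Time passes only in rows, so rows that repeat a pose let the fingers close, or fill a call up. It gives the time, the measured TCP pose, the force, the opening and the grip force at its end, in the units of the state.
- get_state(): the state, without advancing time (a new reading comes with each control period).
- camera(name): name is "scene" or "top" or "wrist"; returns the picture (420x560x3 uint8, red, green, blue); there is no depth.
- get_calibration(name): a dict with "fx", "fy", "cx", "cy" (pixels), "k1" (the pictures are not rectified: a ray, as slopes to the right and down, at radius r is drawn at 1 + k1 r^2 times it, then the intrinsics apply), "camera_from_world" (4x4, takes a point from world to camera coordinates); the wrist camera has in their place "mount" (4x4, takes a point from camera to tool coordinates, whose origin is the TCP and whose axes are the flange's). Camera axes: x right, y up, looking along -z (the intrinsics and any distortion apply to the point x, -y, -z); pixel columns grow to the right and rows downward; lengths in m; the calibration is good to about 2 mm. A picture is of the moment at which its call begins: read the wrist's pose just before it. get_calibration takes no time and is no camera call.
- finish_job(): hands the job in; it is judged then, once.
The state is a dict: "time": time; "joints": joint angles; "dq": joint speeds; "joint_torque": joint torques, N m; "tcp_pos": TCP position; "orientation": TCP orientation; "wrist_force": force on the tool from outside, world axes, zero at the start; "moment": the same for the moment, N m; "opening": finger opening in m; "grip_force": force on a finger pad.
Only numpy, scipy, OpenCV 4.12 (cv2) and the standard library are available. Lean on these libraries where they do the work, as an engineer would, in place of code of your own. Each camera call takes 0.05 s, during which the arm holds its last target. There are 200 camera calls.

## Working session

There is one attempt and no reset: what is moved stays moved. The work goes in short steps, Python scripts to look and compute and a shell command to move; the robot and the scene stay as the last step left them, time stands still between calls to the robot, and variables do not carry over. Pictures are saved under pics/ and viewed, at most 10 in all, crops included, and the job is handed in when it is done.

```bash
mkdir -p pics; ls
cat > h.py <<'E'
from station import *
import numpy as np, cv2
from scipy.spatial.transform import Rotation as Ro
def ray(cam,px,T=None):
    c=get_calibration(cam)
    d=np.array([(px[0]-c["cx"])/c["fx"],(px[1]-c["cy"])/c["fy"]]); s=d.copy()
    for _ in range(20): s=d/(1+c["k1"]*(s@s))
    v=np.array([s[0],-s[1],-1.])
    M=np.linalg.inv(np.array(c["camera_from_world"])) if T is None else T@np.array(c["mount"])
    return M[:3,3],M[:3,:3]@v
def at(cam,px,z,T=None):
    o,v=ray(cam,px,T); return o+v*(z-o[2])/v[2]
def proj(cam,p,T=None):
    c=get_calibration(cam)
    M=np.array(c["camera_from_world"]) if T is None else np.linalg.inv(T@np.array(c["mount"]))
    q=M[:3,:3]@np.array(p)+M[:3,3]; s=np.array([q[0],-q[1]])/-q[2]; s=s*(1+c["k1"]*(s@s))
    return np.array([c["fx"]*s[0]+c["cx"],c["fy"]*s[1]+c["cy"]])
def tcp():
    s=get_state();T=np.eye(4);T[:3,:3]=Ro.from_euler('xyz',s["orientation"],degrees=True).as_matrix();T[:3,3]=s["tcp_pos"];return T
E
python3 - <<'E'
from h import *
s=get_state();print(s)
for n in("top","scene"):
    cv2.imwrite(f"pics/{n}0.png",camera(n)[:,:,::-1])
    print(np.linalg.inv(np.array(get_calibration(n)["camera_from_world"])).round(3))
print(get_calibration("wrist"))
E
```

```text
pics
{'time': 0.0, 'joints': array([ 6.58560079e+01,  2.01256936e+01,  9.46760611e+01, -3.38325764e-04,
        6.52660424e+01, -4.84707321e+00]), 'dq': array([ 0.09805034,  0.02543979,  0.06722796,  0.00613338, -0.00946763,
       -0.03203818]), 'joint_torque': array([-9.41186772e-04, -5.06109881e+01, -2.91412032e+01, -2.30686073e-04,
        4.47474144e-03, -8.18978549e-06]), 'tcp_pos': array([0.18168006, 0.51899772, 0.40415124]), 'orientation': array([-1.79932419e+02, -5.42259369e-03,  1.60703220e+02]), 'wrist_force': array([ 0.09939593, -0.39793611,  0.15940746]), 'moment': array([ 0.00757152, -0.00118266, -0.01636279]), 'grip_force': 0.0, 'opening': 0.08545375636734072}
[[-0.021  0.994 -0.105  0.446]
 [-1.    -0.023 -0.017 -0.02 ]
 [-0.019  0.105  0.994  0.973]
 [ 0.     0.     0.     1.   ]]
[[ 0.808  0.299 -0.508  0.057]
 [-0.59   0.391 -0.707 -0.663]
 [-0.013  0.87   0.492  0.567]
 [ 0.     0.     0.     1.   ]]
{'fx': 353.0113326625634, 'fy': 353.0113326625634, 'cx': 279.07259219866336, 'cy': 209.40718567659798, 'k1': -0.08854846096990074, 'mount': array([[-5.56199133e-04,  9.55805357e-01,  2.93999676e-01,
         7.49852971e-02],
       [ 9.99999597e-01,  7.38774544e-04, -5.09952120e-04,
         9.38517800e-04],
       [-7.04614444e-04,  2.93999274e-01, -9.55805383e-01,
         3.14134762e-02],
       [ 0.00000000e+00,  0.00000000e+00,  0.00000000e+00,
         1.00000000e+00]])}
```

View pics/top0.png

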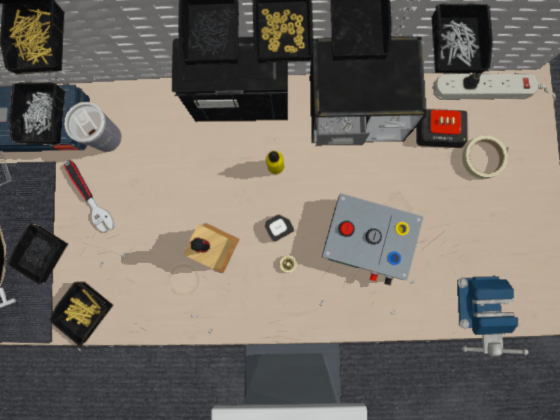

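View pics/scene0.png

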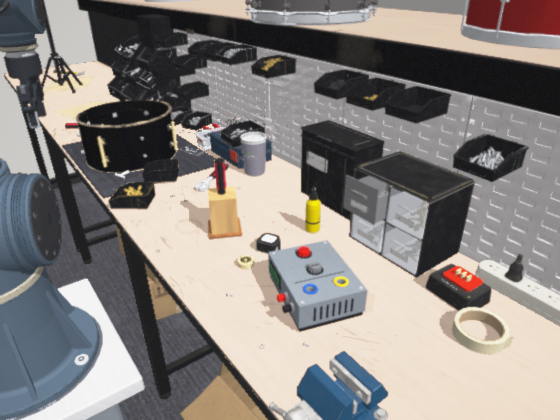

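The top view shows the unit at about (373,237), the red carrier (347,229), grey (374,237), yellow hole (402,229) and blue hole (394,258). The stand is at about (214,248), the bottle (275,160), the tape (279,228) and the tin (288,264). Next I enlarge the top view.

Run:
```python
import cv2
im=cv2.imread("pics/top0.png")
a=cv2.resize(im[185:290,320:430],None,fx=4,fy=4,interpolation=cv2.INTER_CUBIC)
b=cv2.resize(im[210:282,165:255],None,fx=4,fy=4,interpolation=cv2.INTER_CUBIC)
b=cv2.copyMakeBorder(b,0,a.shape[0]-b.shape[0],0,0,cv2.BORDER_CONSTANT)
cv2.imwrite("pics/crop1.png",cv2.hconcat([a,b]))
```

```text
(no output)
```

View pics/crop1.png

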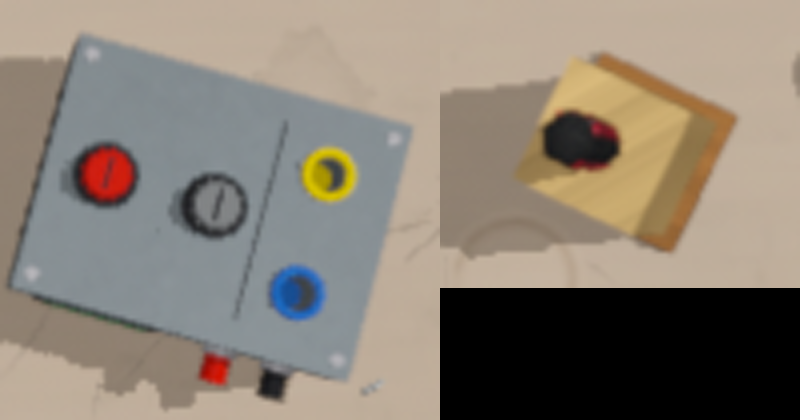

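Run:
```python
from h import *
f=lambda x,y,ox,oy:((x+.5)/4-.5+ox,(y+.5)/4-.5+oy)
A=lambda x,y,z:at("top",f(x,y,320,185),z)
B=lambda x,y,z:at("top",f(x-440,y,165,210),z)
obj=[(0,55),(0,0),(30,-50),(-30,-50),(65,85),(65,-85),(-65,-85),(-65,85)]
px=[(107,175,.077),(215,205,.077),(330,174,.069),(297,293,.069),(82,35,.066),(411,126,.066),(348,381,.066),(10,287,.066)]
P=np.array([A(*p)[:2] for p in px]);O=np.array(obj)/1000
po,oo=P.mean(0),O.mean(0);H=(O-oo).T@(P-po)
a=np.arctan2(H[0,1]-H[1,0],H[0,0]+H[1,1]);R=np.array([[np.cos(a),-np.sin(a)],[np.sin(a),np.cos(a)]])
t=po-R@oo;print("unit",t,np.degrees(a));print(((P-(O@R.T+t))*1000).round(1))
for o in O[:4]:print(o,(R@o+t).round(4))
print("handle top",B(572,137,.188))
for c in[(572,60),(690,112),(640,237),(515,178)]:print("st",B(*c,.1))
for c in[(600,52),(737,118),(672,250)]:print("foot",B(*c,.01))
T=tcp();print("tool axes",T[:3,:3].round(3))
for n,p,z in[("bottle",(275,160),.06),("tape",(279,228),.029),("tin",(288,264),.014)]:print(n,at("top",p,z))
```

```text
unit [ 0.49533932 -0.17337303] -16.954674087223076
[[-0.3 -0.1]
 [ 0.   0.9]
 [ 0.2 -0.8]
 [ 0.1  0.3]
 [-1.  -1.1]
 [-0.2  1. ]
 [ 0.7 -0.1]
 [ 0.4 -0. ]]
[0.    0.055] [ 0.5114 -0.1208]
[0. 0.] [ 0.4953 -0.1734]
[ 0.03 -0.05] [ 0.5095 -0.2299]
[-0.03 -0.05] [ 0.4521 -0.2125]
handle top [0.48210226 0.14475561 0.188     ]
st [0.52274261 0.16310074 0.1       ]
st [0.49687688 0.10696852 0.1       ]
st [0.43858875 0.1311112  0.1       ]
st [0.46735964 0.19043199 0.1       ]
foot [0.53458447 0.16713083 0.01      ]
foot [0.49853228 0.09547527 0.01      ]
foot [0.43087638 0.13002614 0.01      ]
tool axes [[-0.944  0.33  -0.   ]
 [ 0.33   0.944 -0.001]
 [ 0.    -0.001 -1.   ]]
bottle [0.65290223 0.01531228 0.06      ]
tape [0.51843806 0.01089779 0.029     ]
tin [ 0.44497497 -0.00569091  0.014     ]
```

```bash
python3 -m crank '{"slide":[[-0.03,-0.02,0],[-0.08,-0.05,0],[-0.13,-0.08,0],[-0.18,-0.112,0],[-0.23,-0.143,0],[-0.28,-0.174,0],[-0.33,-0.205,0],[-0.375,-0.233,0]],"spin":[0,0,0,0,0,0,0,0],"claw":[0.085,0.085,0.085,0.085,0.085,0.085,0.085,0.085]}' && python3 -m crank '{"slide":[[-0.02,-0.012,0],[-0.03,-0.018,0],[-0.03,-0.018,0],[-0.03,-0.018,0],[-0.03,-0.018,0],[-0.03,-0.018,0],[-0.03,-0.018,0],[-0.03,-0.018,0]],"spin":[0,0,0,0,0,0,0,0],"claw":[0.085,0.085,0.085,0.085,0.085,0.085,0.085,0.085]}'
python3 - <<'E'
from h import *
T=tcp();print(T.round(4),get_state()["orientation"],get_state()["joints"].round(1))
im=camera("wrist");np.save("pics/w.npy",T)
cv2.imwrite("pics/w1.png",im[:,:,::-1])
print(proj("wrist",[.481,.148,.188],T),proj("wrist",[.481,.148,.1],T))
E
```

```text
time: 1.1
tcp_pos: [0.4596, 0.1734, 0.4046]
orientation: [-180.0, -0.0, 160.7]
wrist_force: [-0.1, 1.1, 0.9]
opening: 0.085
grip_force: 0.0
time: 2.1
tcp_pos: [0.481, 0.1484, 0.4047]
orientation: [180.0, 0.0, 160.7]
wrist_force: [-0.3, 0.3, -0.5]
opening: 0.0852
grip_force: 0.0
[[-0.9438  0.3304  0.      0.481 ]
 [ 0.3304  0.9438  0.      0.1484]
 [-0.      0.     -1.      0.4047]
 [ 0.      0.      0.      1.    ]] [1.79997843e+02 1.21092603e-03 1.60708066e+02] [ 11.8  15.2 101.4   0.   63.4 -58.9]
[276.53261298 240.12704961] [277.20426992 198.78214068]
```

View pics/w1.png

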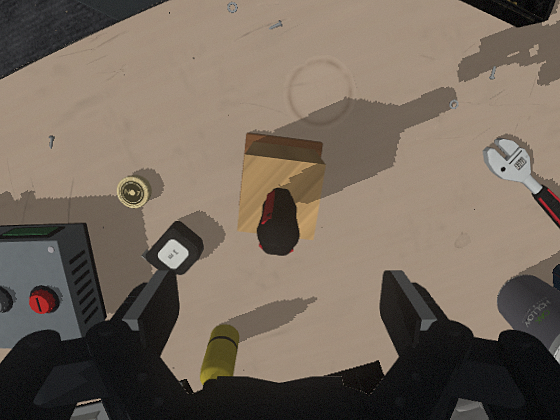

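The wrist view has the handle top at about (281,237), close to the predicted (277,240). Its long shape runs to the shoulder near (277,195), and the stand is turned about 8° in the image. I need a closer crop for the handle's yaw.

Run:
```python
import cv2,numpy as np
im=cv2.imread("pics/w1.png")[140:265,225:340]
im=np.clip(im.astype(float)*1.0,0,255); im=(255*(im/255)**.6).astype('uint8')
cv2.imwrite("pics/c2.png",cv2.resize(im,None,fx=4.8,fy=4.8,interpolation=cv2.INTER_CUBIC))
```

```text
(no output)
```

View pics/c2.png

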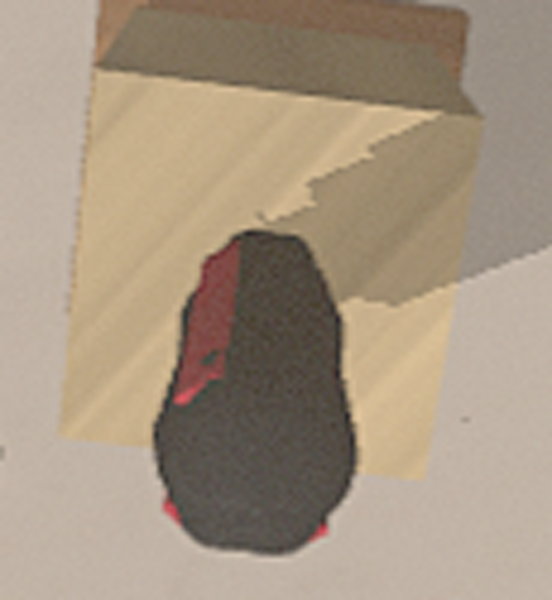

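Run:
```python
from h import *
T=np.load("pics/w.npy")
f=lambda x,y:((x+.5)/4.8-.5+225,(y+.5)/4.8-.5+140)
C=np.array([at("wrist",f(*p),.1,T) for p in[(97,68),(482,118),(422,478),(60,437)]])
print(C.round(4),C.mean(0))
for i in range(4):
    d=C[(i+1)%4]-C[i];print(np.linalg.norm(d[:2]),np.degrees(np.arctan2(d[1],d[0])))
print("top",at("wrist",f(256,467),.188,T)); print(at("wrist",(43,300),.077,T))
```

```text
[[0.4386 0.1363 0.1   ]
 [0.4669 0.1926 0.1   ]
 [0.5236 0.1642 0.1   ]
 [0.4958 0.1077 0.1   ]] [0.48121847 0.15018542 0.1       ]
0.06298119307213886 63.256662468792314
0.06343765297572318 -26.61867483229322
0.06300338740665935 -116.2502754354051
0.06397978448716768 153.36248227094927
top [0.47941561 0.14939827 0.188     ]
[ 0.50796189 -0.1120068   0.077     ]
```

```bash
python3 -m crank '{"slide":[[-0.015,-0.03,0],[-0.035,-0.075,0],[-0.058,-0.12,0],[-0.08,-0.165,0.02],[-0.1,-0.21,0.05],[-0.117,-0.244,0.08],[-0.117,-0.244,0.12],[-0.117,-0.244,0.135]],"spin":[0,0,0,0,0,0,0,0],"claw":[0,0,0,0,0,0,0,0]}' && python3 -m crank '{"slide":[[0,0,0.005],[0,0,0.01],[0,0,0.015],[0,0,0.019],[0,0,0.022],[0,0,0.024],[0,0,0.026],[0,0,0.028]],"spin":[0,0,0,0,0,0,0,0],"claw":[0,0,0,0,0,0,0,0]}'
```

```text
time: 3.15
tcp_pos: [0.5103, -0.1208, 0.2679]
orientation: [-180.0, -0.2, 160.7]
wrist_force: [0.3, 0.5, 0.8]
opening: 0.0001
grip_force: 0.0
time: 4.15
tcp_pos: [0.5111, -0.1206, 0.2431]
orientation: [180.0, 0.0, 160.7]
wrist_force: [-11.5, 4.9, 38.5]
opening: 0.0002
grip_force: 19.3
```

```bash
python3 -m crank '{"slide":[[0,0,-0.015],[0,0,-0.03],[-0.001,-0.025,-0.03],[-0.002,-0.055,-0.03],[-0.002,-0.055,-0.025],[-0.002,-0.055,-0.02],[-0.002,-0.055,-0.015],[-0.002,-0.055,-0.01]],"spin":[0,0,0,0,0,0,0,0],"claw":[0,0,0,0,0,0,0,0]}' && python3 -m crank '{"slide":[[0,0,0.002],[0,0,0.004],[0,0,0.006],[0,0,0.007],[0,0,0.008],[0,0,0.009],[0,0,0.0095],[0,0,0.0095]],"spin":[0,0,0,0,0,0,0,0],"claw":[0,0,0,0,0,0,0,0]}'
```

```text
time: 5.15
tcp_pos: [0.4947, -0.1726, 0.2513]
orientation: [180.0, -0.0, 160.7]
wrist_force: [0.6, 0.0, -0.1]
opening: -0.0001
grip_force: 0.0
time: 6.15
tcp_pos: [0.4946, -0.1728, 0.2433]
orientation: [180.0, -0.0, 160.7]
wrist_force: [-5.7, 4.7, 17.8]
opening: 0.0002
grip_force: 9.2
```

```bash
python3 -m crank '{"slide":[[0,0,0.0005],[0,0,0.0005],[0,0,-0.03],[0,0,-0.08],[0.01,0.03,-0.13],[0.03,0.075,-0.155],[0.05,0.125,-0.155],[0.07,0.175,-0.155]],"spin":[0,0,0,0,0,0.03,0.06,0.1],"claw":[0,0,0,0.04,0.085,0.085,0.085,0.085]}' && python3 -m crank '{"slide":[[0.02,0.05,0],[0.04,0.094,0],[0.0495,0.124,0],[0.0495,0.124,0],[0.0495,0.124,0],[0.0495,0.124,0],[0.0495,0.124,0],[0.0495,0.124,0]],"spin":[0,0.03,0.03,0.03,0.03,0.03,0.03,0.03],"claw":[0.085,0.085,0.085,0.085,0.085,0.085,0.085,0.085]}'
python3 - <<'E'
from h import *
T=tcp();print(T[:3,3],get_state()["orientation"])
im=camera("wrist")
print(proj("wrist",[.481,.149,.188],T),proj("wrist",[.481,.149,.1],T))
t=camera("top")[185:290,320:430]
a=cv2.resize(t,(440,420),interpolation=cv2.INTER_CUBIC)
b=cv2.resize(im[130:260,220:340],(388,420),interpolation=cv2.INTER_CUBIC)[:,:360]
cv2.imwrite("pics/v3.png",cv2.hconcat([a,b])[:,:,::-1])
d=T[:3,:3].T@(np.array([.481,.149,.301])-T[:3,3]);print("delta",d)
E
```

```text
time: 7.15
tcp_pos: [0.4859, 0.0168, 0.3976]
orientation: [180.0, 0.1, 154.9]
wrist_force: [0.6, -0.0, -0.6]
opening: 0.0851
grip_force: 0.0
time: 8.15
tcp_pos: [0.494, 0.148, 0.3972]
orientation: [180.0, 0.0, 153.2]
wrist_force: [-0.0, 0.1, 0.6]
opening: 0.0849
grip_force: 0.0
[0.49395071 0.14803647 0.39724524] [1.79996209e+02 3.25588735e-03 1.53217221e+02]
[267.82649726 224.4796078 ] [271.20271509 186.34603931]
delta [ 0.01200101 -0.00498191  0.09624423]
```

View pics/v3.png

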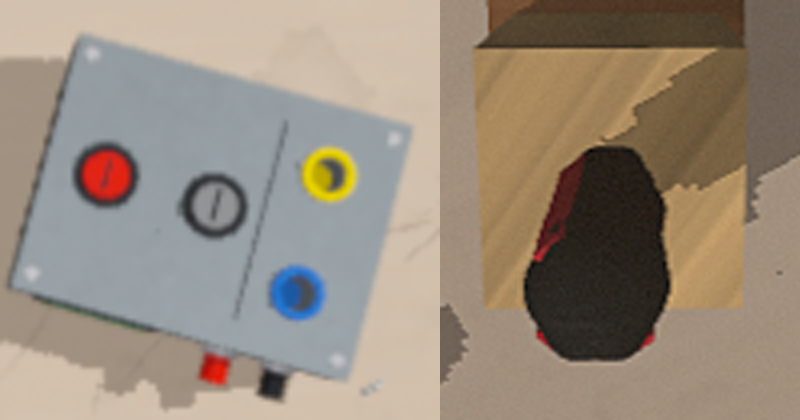

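The carriers sit low, with their shadows gone. The handle top is at wrist pixel (269,223) against a predicted (268,224), and it is square to the fingers. I go down and grip.

```bash
python3 -m crank '{"slide":[[0.006,-0.0025,0],[0.0122,-0.0045,0.01],[0.0122,-0.0045,0.03],[0.0122,-0.0045,0.05],[0.0122,-0.0045,0.07],[0.0122,-0.0045,0.085],[0.0122,-0.0045,0.094],[0.0122,-0.0045,0.096]],"spin":[0,0,0,0,0,0,0,0],"claw":[0.085,0.085,0.085,0.085,0.085,0.085,0.085,0.085]}' && python3 -m crank '{"slide":[[0,0,0],[0,0,0],[0,0,0],[0,0,0],[0,0,0],[0,0,0],[0,0,0],[0,0,0]],"spin":[0,0,0,0,0,0,0,0],"claw":[0.06,0.04,0.03,0.02,0.015,0.01,0.01,0.01]}'
```

```text
time: 9.25
tcp_pos: [0.4809, 0.1499, 0.3008]
orientation: [-180.0, -0.0, 153.3]
wrist_force: [-0.1, -0.5, 0.4]
opening: 0.0848
grip_force: 0.0
time: 10.25
tcp_pos: [0.4811, 0.15, 0.3014]
orientation: [180.0, 0.0, 153.3]
wrist_force: [0.6, 0.7, 5.2]
opening: 0.0242
grip_force: 58.7
```

```bash
python3 -m crank '{"slide":[[0,0,-0.01],[0,0,-0.025],[0,0,-0.04],[0,0,-0.06],[0,0,-0.08],[0,0,-0.1],[0,0,-0.115],[0,0,-0.12]],"spin":[0,0,0,0,0,0,0,0],"claw":[0.01,0.01,0.01,0.01,0.01,0.01,0.01,0.01]}' && python3 -m crank '{"slide":[[-0.01,-0.017,0],[-0.03,-0.05,0],[-0.055,-0.092,0],[-0.08,-0.133,0],[-0.105,-0.175,0],[-0.13,-0.2165,0],[-0.15,-0.25,0],[-0.17,-0.283,0]],"spin":[0,0,0,0,0,0,0,0],"claw":[0.01,0.01,0.01,0.01,0.01,0.01,0.01,0.01]}' && python3 -m crank '{"slide":[[-0.013,-0.022,0],[-0.021,-0.035,0],[-0.026,-0.0435,0],[-0.026,-0.0435,0],[-0.026,-0.0435,0],[-0.026,-0.0435,0],[-0.026,-0.0435,0],[-0.026,-0.0435,0]],"spin":[0,0,0,0,0,0,0,0],"claw":[0.01,0.01,0.01,0.01,0.01,0.01,0.01,0.01]}'
python3 - <<'E'
from h import *
T=tcp();np.save("pics/w4.npy",T);print(T[:3,3],get_state()["orientation"])
w=camera("wrist");s=camera("scene")
cv2.imwrite("pics/w4.png",w[:,:,::-1]);cv2.imwrite("pics/s4.png",s[:,:,::-1])
tip=T[:3,3]+np.array([0,0,-(.155+.046+.0885)])
print(tip,proj("wrist",tip,T),proj("scene",tip),proj("wrist",[.5095,-.2299,.069],T),proj("scene",[.5095,-.2299,.069]))
a=cv2.resize(w[120:420,180:380],None,fx=2,fy=2,interpolation=cv2.INTER_CUBIC)
p=proj("scene",tip).astype(int)
b=cv2.resize(s[p[1]-75:p[1]+75,p[0]-50:p[0]+50],None,fx=4,fy=4,interpolation=cv2.INTER_CUBIC)
cv2.imwrite("pics/v4.png",cv2.hconcat([a,b])[:,:,::-1]);print(p)
E
```

```text
time: 11.25
tcp_pos: [0.4809, 0.1499, 0.4223]
orientation: [180.0, 0.1, 153.3]
wrist_force: [-0.4, 0.1, -1.2]
opening: 0.0243
grip_force: 58.8
time: 12.25
tcp_pos: [0.5053, -0.1808, 0.4207]
orientation: [-180.0, -0.1, 153.2]
wrist_force: [0.5, 0.1, -0.6]
opening: 0.0244
grip_force: 58.9
time: 13.25
tcp_pos: [0.5091, -0.2297, 0.4212]
orientation: [180.0, 0.0, 153.3]
wrist_force: [0.1, -0.6, -0.1]
opening: 0.0242
grip_force: 58.9
[ 0.50907987 -0.22971462  0.4212241 ] [1.79999656e+02 1.22425604e-03 1.53263662e+02]
[ 0.50907987 -0.22971462  0.1317241 ] [277.66134143 204.06155152] [342.43917727 251.72775491] [277.89315089 185.72708358] [340.46348083 280.14349421]
[342 251]
```

View pics/v4.png

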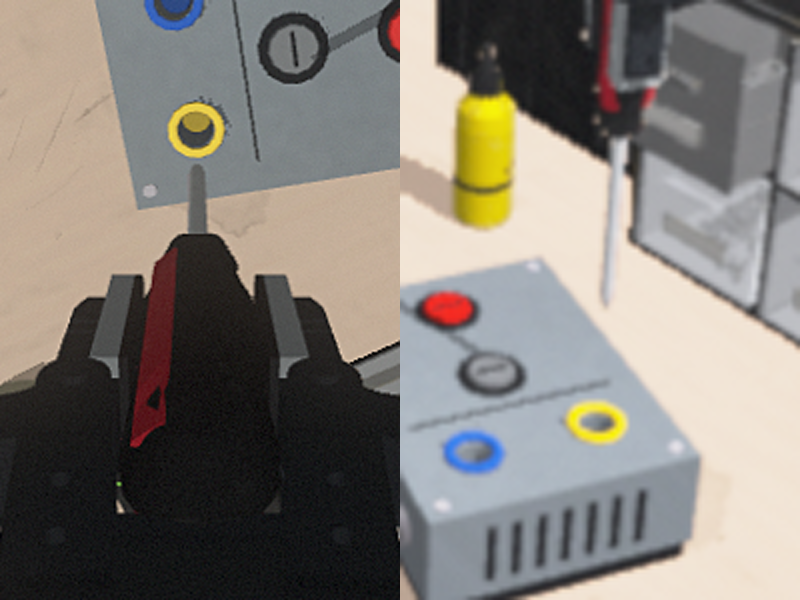

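The blade tip is at wrist pixel (278.5,203) and the yellow hole at (278,184.5). Both are within about 1 px of prediction, so the tip is centred over the hole. Descending.

```bash
python3 -m crank '{"slide":[[0,0,0.01],[0,0,0.025],[0,0,0.04],[0,0,0.05],[0,0,0.06],[0,0,0.07],[0,0,0.08],[0,0,0.085]],"spin":[0,0,0,0,0,0,0,0],"claw":[0.01,0.01,0.01,0.01,0.01,0.01,0.01,0.01]}' && python3 -m crank '{"slide":[[0,0,0.002],[0,0,0.004],[0,0,0.006],[0,0,0.008],[0,0,0.009],[0,0,0.010],[0,0,0.010],[0,0,0.010]],"spin":[0,0,0,0,0,0,0,0],"claw":[0.01,0.01,0.01,0.01,0.01,0.01,0.01,0.01]}'
```

```text
time: 14.35
tcp_pos: [0.509, -0.2299, 0.3355]
orientation: [-180.0, -0.0, 153.3]
wrist_force: [-0.3, -0.5, -1.7]
opening: 0.0246
grip_force: 58.9
time: 15.35
tcp_pos: [0.5091, -0.2299, 0.3263]
orientation: [180.0, 0.0, 153.3]
wrist_force: [0.1, -0.4, 4.5]
opening: 0.0242
grip_force: 59.3
```

```bash
python3 -m crank '{"slide":[[0,0,0.001],[0,0,0.002],[0,0,0.003],[0,0,0.0035],[0,0,0.004],[0,0,0.0045],[0,0,0.0045],[0,0,0.0045]],"spin":[0,0,0,0,0,0,0,0],"claw":[0.01,0.01,0.01,0.01,0.01,0.01,0.01,0.01]}'; python3 -c "
from h import *
print(get_state()['wrist_force'],get_state()['tcp_pos'])"
```

```text
time: 16.35
tcp_pos: [0.5095, -0.2301, 0.3232]
orientation: [-180.0, 0.2, 153.3]
wrist_force: [-1.2, 0.9, 17.4]
opening: 0.0243
grip_force: 60.5
[-1.16388835  0.91262738 17.37912002] [ 0.50950829 -0.23008429  0.32324063]
```

```bash
python3 -m crank '{"slide":[[0,0,0.0005],[0,0,0.0005],[0,0,0.0005],[0,0,0.0005],[0,0,0.0005],[0,0,0.0005],[0,0,0.0005],[0,0,0.0005]],"spin":[0,0,0,0,0,0,0,0],"claw":[0.01,0.01,0.01,0.01,0.01,0.01,0.01,0.01]}'
python3 - <<'E'
from h import *
T=tcp();w=camera("wrist");s=camera("scene");t=camera("top")
a=cv2.resize(w[120:420,180:380],None,fx=2,fy=2,interpolation=cv2.INTER_CUBIC)
b=cv2.resize(s[200:350,290:390],None,fx=4,fy=4,interpolation=cv2.INTER_CUBIC)
cv2.imwrite("pics/v5.png",cv2.hconcat([a,b])[:,:,::-1])
E
```

```text
time: 17.35
tcp_pos: [0.5096, -0.2301, 0.3231]
orientation: [-180.0, 0.2, 153.3]
wrist_force: [-1.5, 1.8, 21.4]
opening: 0.0241
grip_force: 60.8
```

View pics/v5.png

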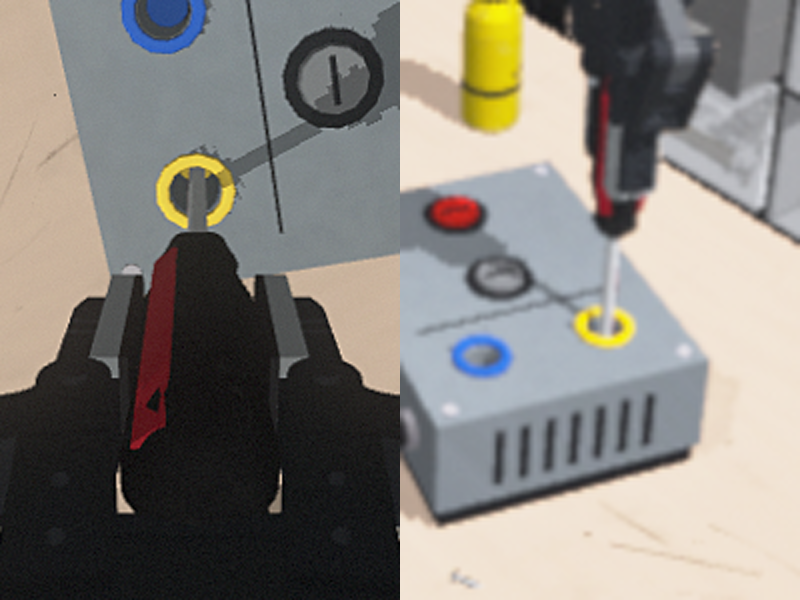

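The shank stands centred in the yellow hole (wrist crop (196,190), scene crop (606,328)) and the grip has not slipped. The push has met a hard stop: force rose to 21 N with almost no further travel. Both carriers sit low.

```bash
python3 -c "
from station import *
print(finish_job())"
```

```text
the job is handed in; nothing more can be done
None
```

I pushed both fuse carriers to their hard stops. The gripped screwdriver is holding the reset button against its stop at about 21 N, and the job was handed in at about 17.5 s; no verdict was returned.

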